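# Wedge the drying cabinet open and fetch the stamp

## Robot

A 6-joint arm with a two-finger parallel gripper is mounted at the origin on a cart in front of the work surface, level with it; the furniture and walls round the work are solid. World frame = base frame: x ahead of the robot, y to its left, z up, the work surface at z = 0. Lengths are in m, angles in rad, forces in N, time in s.
With the tool pointing down it reaches from about 0.3 to 1 m from the base axis. Payload 5.1 kg.
Tool frame: the origin (TCP) lies between the finger pads; the fingertips stand 17 mm ahead of it and the grasp point (between the pads) lies 2 mm behind it; z points along the fingers, y is the line along which they close (so a half turn about z gives the same grasp; the last joint's range is limited). The gripper opens to 95 mm and grips with 3 to 60 N. Pads are 20 mm wide; open, the fingers measure 119 mm over their backs; the gripper's body (75 mm by 180 mm) begins 59 mm behind the grasp point.
Start: joints at [-1.406, 0.124, 1.65, -0, 1.367, -0.083], TCP at [0.159, -0.63, 0.232] pointing down, gripper open.
Joint ranges: [-2.61, 2.61], [-1.02, 2.33], [0.03, 2.71], [-1.35, 4.49], [0.32, 2.68], [-2.91, 2.91]. Speed limits (rad/s): [2.57, 2.57, 3.14, 3.14, 3.14, 3.14].

## Interface

Orientations are given as a unit quaternion [w, x, y, z].
In Python, from bench import bot gives the robot as it stands.
- The arm moves only by the tool servo_tool, never from a script. Its argument "increments" is a list of rows, each a list of 3 entries, a list of its own where there are three numbers: the shift along the world's x, y, z as a fraction of full scale, then the turn, a rotation vector about the world's x, y, z as a fraction of full scale, then the opening, from 0 (shut) to 1 (fully open). A call has 1 to 20 rows; each row is the pose to reach, as a shift and turn from the pose commanded when the call began; what a row does not reach only later rows make up. Full scale, the value 1, is 150 mm for a shift and 45 degrees for a turn. A row lasts 1/10 s, in which the tool goes at most 50 mm and 8.59 degrees, less where a joint would pass 70% of its speed; a pose out of reach is approached as far as the arm can. A call with a number of a shift or a turn outside -1 to 1 is refused whole. A call with a gripper value outside its range is refused whole. The fingers move at their own pace and stop on an object; "grip_force" is the grip in N (left out, the last holds). Time passes only in rows, so rows that repeat a pose let the fingers close. It gives the time, the measured TCP pose, the force, the opening and the grip force at its end, in the units of the state.
- bot.observe(): the state, without advancing time (a new reading comes with each control period).
- bot.grab_frame(name): name is "scene" or "top" or "wrist"; returns a dict with "frame" (480x640x3 uint8, blue, green, red), "camera_matrix" (3x3 intrinsics, pixels), "R" (3x3) and "t" (3): a world point X has camera coordinates R X + t; the wrist camera has in their place "tool_from_camera" (4x4, takes a point from camera to tool coordinates, whose origin is the TCP and whose axes are the flange's). Camera axes: x right, y down, z forward; pixel columns grow to the right and rows downward; lengths in m; the calibration is good to about 2 mm. A picture is of the moment at which its call begins: read the wrist's pose just before it. There is no depth.
- bot.finish_job(): hands the job in; it is judged then, once.
The state is a dict: "time": time; "joint_positions": joint angles; "dq": joint speeds; "tau": joint torques, N m; "position": TCP position; "tcp_rot": TCP orientation; "wrist_force": force on the tool from outside, world axes, zero at the start; "ft_torque": the same for the moment, N m; "width": opening from 0.0 (shut) to 1.0 (fully open); "finger_force": force on a finger pad.
Only numpy, scipy, OpenCV 4.12 (cv2) and the standard library are available. Lean on these libraries where they do the work, as an engineer would, in place of code of your own. Each camera call takes 0.05 s, during which the arm holds its last target. There are 200 camera calls.

## Task

The door of the little drying cabinet springs shut by itself. Swing it open and leave the yellow wedge lying flat on the table against the door, so that it alone keeps the door wide open, about square to the cabinet's front; then reach in under the roof, take the wooden stamp out, and set it down upright on the empty white plaster bat without dropping it. Leave the door wedged open, and do not shift or tip the blue jar with the black lid or the white cup.

Things in the scene. Friction and masses are not known exactly. Their poses are not given: they have to be found in the camera images.
- cabinet: Wooden drying cabinet with slatted roof, fixed, 200 deep (x) x 240 wide (y) x 240 mm high. Origin: centre of underside; +x from front to back, +y to the hinge side. Open front in the plane x = -100 mm; walls, floor, roof 12 mm thick; roof underside at z = 228 mm, reaching to the front plane: reach in through the front, tool leaning. A loose plaster tile (27 mm high) at the back is of no concern.
- door (a joint): Door angle: 0 shut, pi/2 square to the front, 2.0 at most. Frame with clear pane, 12 mm thick, vertical hinge at the cabinet's +y front edge; opens outwards. 280 mm long: the free edge stands 40 mm past the cabinet's -y side wall, so it can be pushed open from behind there. Spans z = 10 to 230 mm. A weak, damped spring (0.1 N m shut, 0.22 at pi/2) shuts it in about 2 s.
- door_hinge (a point): The door's hinge axis at table height, on the door's inner face: at x = -101 mm, y = +120 mm in the cabinet's frame. Axes as the cabinet's.
- door_edge (a point): Middle of the door's free vertical edge, on the inner face, 280 mm from the hinge axis and 120 mm above the table; moves with the door. Shut, its axes are the cabinet's.
- wedge_grip (a point): Yellow doorstop wedge, black rubber sole, loose, 120 long, 40 wide, 0.35 kg. Grip point: across the width, on the centre line, 25 mm from the thick end, 95 mm from the nose tip, 20 mm up. x points to the nose, y across, z up. 40 mm high over the last 25 mm, sloping evenly to 4 mm at the nose; the door, 10 mm off the table, meets the slope about 16 mm behind the tip.
- wedge: The same wedge; origin at the centre of its underside, 60 mm behind the tip of its nose; axes as above.
- stamp_center (a point): Centre of the turned wooden stamp, round, about 26 mm across and 54 mm high, about 30 g, standing upright and loose on the cabinet's floor (12 mm above the table), 35 to 48 mm behind the front plane; this point is half-way up, 27 mm above its underside; z is its axis.
- stamp: The same stamp; origin at the centre of its underside.
- bat: Round white plaster bat, empty and on its own (not the stack with shells), 204 mm across, 15 mm thick, lying fixed on the table to the robot's right; origin at the centre of its underside. The stamp goes on top of it.
- jar_center (a point): Blue jar with a black lid, 56 mm across, 70 mm high, loose, half-way up; to be left alone.
- cup_center (a point): White cup, 69 mm across, 64 mm high, loose, half-way up; to be left alone.

How it is judged:
By the outcome, as a careful person would: the job done as asked, in the order asked, and still so for the second after the job is handed in, with the robot touching nothing.
It also fails if it takes over 69 s, if anything falls off the work surface, if the arm or the gripper's body presses on something with over 40 N, if the wrist force passes 120 N, or if a joint passes its speed limit or range.

## Working session

There is one attempt and no reset: what is moved stays moved. The work goes in short steps, Python scripts to look and compute and a tool call to move; the robot and the scene stay as the last step left them, time stands still between calls to the robot, and variables do not carry over. Pictures are saved under pics/ and viewed, at most 10 in all, crops included, and the job is handed in when it is done.

Besides the shell and the picture viewer there is one more tool, called after ">>>" by a JSON object that holds its "api" and its "payload", one argument or row to a line. servo_tool: Moves the arm, as the interface text tells. Its arguments: {"type":"object","properties":{"increments":{"type":"array"},"grip_force":{"type":"number"}},"required":["increments"]}

```bash
ls && mkdir -p pics && python3 - <<'E'
from bench import bot
import cv2,pickle
s=bot.observe();print(s)
D={}
for n in("scene","top"):
    f=bot.grab_frame(n);D[n]=f;cv2.imwrite(f"pics/{n}0.png",f["frame"])
    print(n,f["camera_matrix"],f["R"],f["t"])
pickle.dump(D,open("d0.pkl","wb"))
E
```

```text
pics
{'time': 0.0, 'joint_positions': array([-1.40560656e+00,  1.24539138e-01,  1.65163509e+00,  7.14588071e-07,
        1.36749046e+00, -8.26161638e-02]), 'dq': array([-0.00011679, -0.00080171,  0.00018791,  0.00080437,  0.00096332,
        0.00139398]), 'tau': array([-8.19399356e-04, -4.17603278e+01, -3.59934640e+01,  7.74211390e-02,
        4.92631621e-02, -1.95141838e-04]), 'position': array([ 0.15929481, -0.62956984,  0.23038798]), 'tcp_rot': array([-1.03515109e-03,  9.92333319e-01,  1.23586047e-01, -4.24122211e-05]), 'wrist_force': array([0.29138838, 0.13420325, 0.29847576]), 'ft_torque': array([-4.76101081e-02, -9.68697476e-05, -3.09679272e-02]), 'finger_force': 0.0, 'width': 0.999769721814294}
scene [[615.49801807   0.         320.06682216]
 [  0.         615.49801807 242.54275483]
 [  0.           0.           1.        ]] [[-0.68512235  0.72830087 -0.01360892]
 [ 0.63240008  0.58542804 -0.50729098]
 [-0.36149343 -0.35616267 -0.86166737]] [ 0.37915034 -0.2952054   1.78120201]
top [[546.97406846   0.         325.99324418]
 [  0.         546.97406846 246.20508461]
 [  0.           0.           1.        ]] [[-0.15226516 -0.98830105  0.00873824]
 [-0.77764078  0.11434311 -0.61822364]
 [ 0.60999191 -0.10092914 -0.78595367]] [0.08257186 0.47015596 1.08387468]
```

View pics/scene0.png

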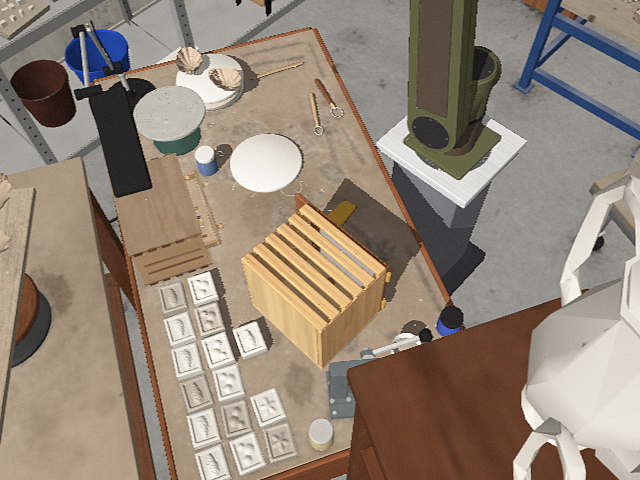

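View pics/top0.png

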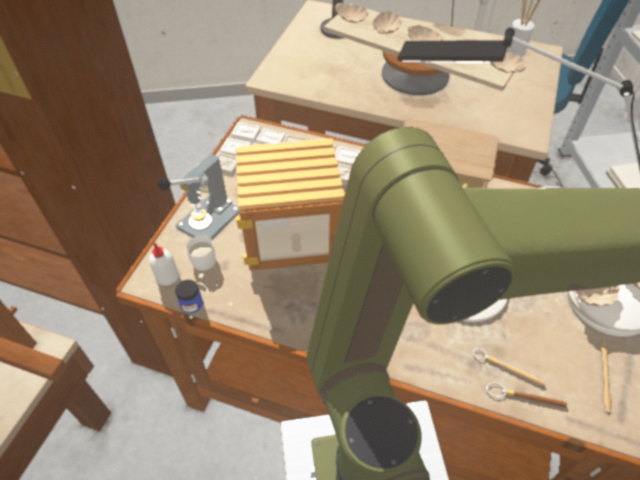

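The scene view shows the cabinet (roof corners about (243,262), (320,345), (388,270), (303,207)), the wedge near (343,212), the bat at (266,162) and the jar at (451,320). The cup is partly hidden near (412,330). In the top view the jar is at (189,296), the cup at (202,254), and the shut door faces the camera. Next I'll zoom in on both.

```bash
cat > h.py <<'E'
import numpy as np, pickle, cv2
D=pickle.load(open("d0.pkl","rb"))
def onplane(f,u,v,z):
    K,R,t=f["camera_matrix"],np.array(f["R"]),np.array(f["t"])
    d=R.T@np.linalg.solve(K,[u,v,1.]);c=-R.T@t
    return c+d*(z-c[2])/d[2]
def proj(f,X):
    K,R,t=f["camera_matrix"],np.array(f["R"]),np.array(f["t"])
    c=(R@np.atleast_2d(X).T).T+t
    p=(K@c.T).T;return p[:,:2]/p[:,2:]
E
python3 - <<'E'
from h import *
s,t=D["scene"],D["top"]
for a in[(s,343,212,.02),(s,266,162,.015),(s,451,310,.07),(s,243,262,.24),(s,320,345,.24),(s,388,270,.24),(s,303,207,.24),(t,188,289,.07),(t,201,243,.064),(t,237,147,.24),(t,334,140,.24)]:
    print(a[1:],onplane(*a).round(3))
c=s["frame"][170:370,230:470];cv2.imwrite("pics/c1.png",cv2.resize(c,None,fx=3,fy=3,interpolation=2))
c=t["frame"][120:320,130:360];cv2.imwrite("pics/c2.png",cv2.resize(c,None,fx=3,fy=3,interpolation=2))
E
```

```text
(343, 212, 0.02) [ 0.405 -0.055  0.02 ]
(266, 162, 0.015) [ 0.425 -0.329  0.015]
(451, 310, 0.07) [0.462 0.334 0.07 ]
(243, 262, 0.24) [ 0.755 -0.032  0.24 ]
(320, 345, 0.24) [0.779 0.216 0.24 ]
(388, 270, 0.24) [0.559 0.207 0.24 ]
(303, 207, 0.24) [ 0.566 -0.036  0.24 ]
(188, 289, 0.07) [0.47  0.339 0.07 ]
(201, 243, 0.064) [0.609 0.308 0.064]
(237, 147, 0.24) [0.753 0.19  0.24 ]
(334, 140, 0.24) [ 0.745 -0.049  0.24 ]
```

View pics/c1.png

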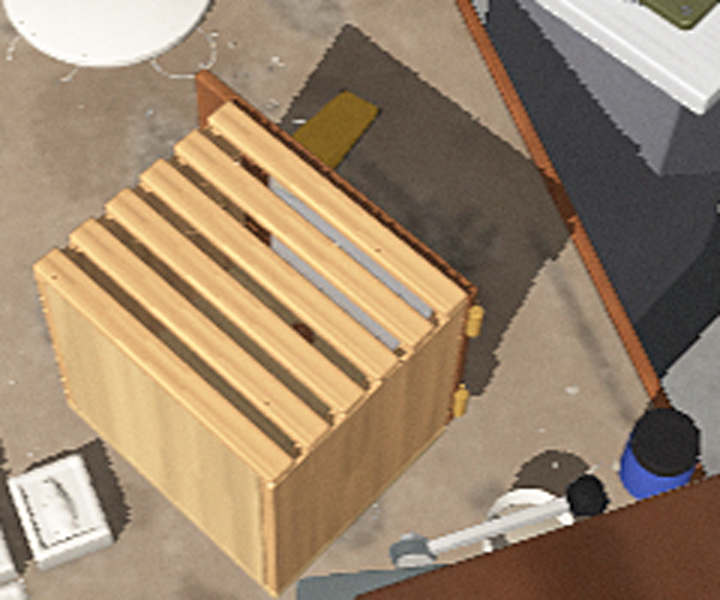

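View pics/c2.png

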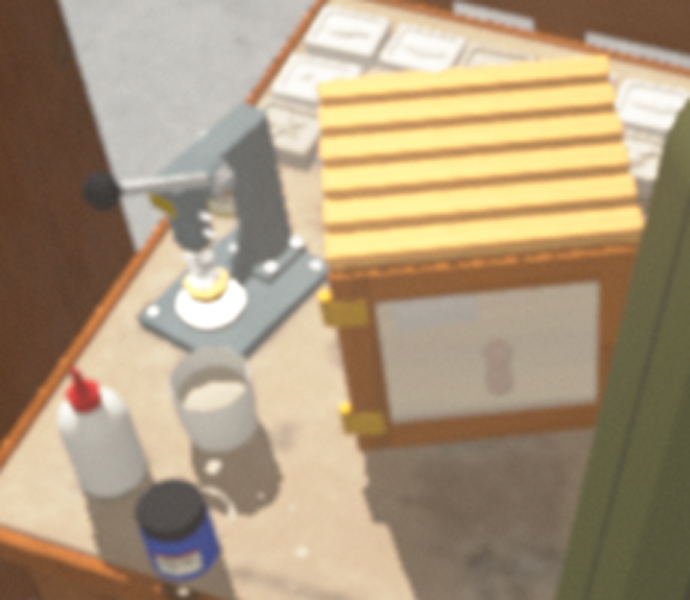

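The crops give the corners clearly. In crop 1 the roof corners are (35,267), (274,485), (475,297) and (225,100), the back bottom corner is (275,593), and the wedge end is at (345,92)-(380,105). In crop 2 the roof corners are (319,85), (606,58), (328,265) and (640,235), and the stamp shows through the pane at (498,368). Next I'll fit the cabinet pose.

```bash
python3 - <<'E'
from h import *
from scipy.optimize import least_squares
s,t=D["scene"],D["top"]
c1=lambda x,y:(x/3+230-.33,y/3+170-.33); c2=lambda x,y:(x/3+130-.33,y/3+120-.33)
P=[(s,c1(35,267),(.1,-.12,.24)),(s,c1(274,485),(.1,.12,.24)),(s,c1(472,297),(-.1,.12,.24)),(s,c1(225,100),(-.1,-.12,.24)),(s,c1(275,593),(.1,.12,0)),
(t,c2(319,85),(.1,.12,.24)),(t,c2(606,58),(.1,-.12,.24)),(t,c2(328,262),(-.1,.12,.24)),(t,c2(640,235),(-.1,-.12,.24))]
def W(p,X):
    c,q=np.cos(p[2]),np.sin(p[2]);return np.array([p[0]+c*X[0]-q*X[1],p[1]+q*X[0]+c*X[1],X[2]])
r=lambda p:np.concatenate([proj(f,W(p,X))[0]-u for f,u,X in P])
o=least_squares(r,[.66,.08,0],loss='soft_l1');p=o.x
print(p,r(p).reshape(-1,2).round(1))
print("hinge",W(p,(-.101,.12,0)),"edge",W(p,(-.101,-.16,.12)))
st=onplane(t,*c2(498,368),.039);print("stamp",st)
d=st[:2]-p[:2];c,q=np.cos(p[2]),np.sin(p[2]);print("stamp in cab",c*d[0]+q*d[1],-q*d[0]+c*d[1])
for a in[(345,92),(380,105),(335,170),(295,135)]:print(a,onplane(s,*c1(*a),.0).round(3),onplane(s,*c1(*a),.04).round(3))
# bat ellipse
print("bat",onplane(s,266,162.,.015))
hsv=cv2.cvtColor(s["frame"],cv2.COLOR_BGR2HSV)
m=((hsv[...,2]>190)&(hsv[...,1]<40)).astype('uint8');n,l,st_,ce=cv2.connectedComponentsWithStats(m)
k=l[162,266];print(st_[k],ce[k],onplane(s,*ce[k],.015));
np.save("cab.npy",p)
E
```

```text
[ 0.65334169  0.07829529 -0.01885256] [[-0.8 -1. ]
 [-0.3 -0.9]
 [-0.3 -1.7]
 [ 1.8 -1.1]
 [ 0.7  2.6]
 [-1.9 -1.4]
 [-0.3 -0.5]
 [-2.1 -0.2]
 [ 0.7 -1.1]]
hinge [0.55462181 0.20017796 0.        ] edge [ 0.54934341 -0.07977228  0.12      ]
stamp [0.5968578  0.07103817 0.039     ]
stamp in cab -0.05633704197373106 -0.008320635497456682
(345, 92) [ 0.364 -0.086  0.   ] [ 0.385 -0.068  0.04 ]
(380, 105) [ 0.353 -0.053  0.   ] [ 0.374 -0.036  0.04 ]
(335, 170) [ 0.432 -0.036  0.   ] [ 0.451 -0.02   0.04 ]
(295, 135) [ 0.429 -0.088  0.   ] [ 0.448 -0.07   0.04 ]
bat [ 0.42521852 -0.32918474  0.015     ]
[ 230  134   71   58 3275] [265.00305344 162.52610687] [ 0.42841955 -0.32991483  0.015     ]
```

The fit is consistent: the stamp comes out 44 mm behind the front plane. My plan is to grip the wedge, hook its nose behind the door's free edge, and sweep the door open with it. I'll start by moving above the wedge for a wrist view.

>>> {"api": "servo_tool", "payload": {
  "increments": [
    [[0.4, 0.9, 0.1], [0, 0, 0], 1],
    [[0.4, 0.9, 0.1], [0, 0, 0], 1],
    [[0.4, 0.9, 0.1], [0, 0, 0], 1],
    [[0.4, 0.9, 0.1], [0, 0, 0], 1]
  ]
}}

```text
time: 0.5
position: [0.2211, -0.4912, 0.2466]
tcp_rot: [-0.001, 0.992, 0.125, 0.0]
wrist_force: [-0.6, -0.6, 0.0]
width: 1.004
finger_force: 0.0
```

>>> {"api": "servo_tool", "payload": {
  "increments": [
    [[0.4, 0.9, 0.1], [0, 0, 0], 1],
    [[0.4, 0.9, 0.1], [0, 0, 0], 1],
    [[0.4, 0.9, 0.1], [0, 0, 0], 1],
    [[0.4, 0.9, 0.1], [0, 0, 0], 1]
  ]
}}

```text
time: 0.9
position: [0.281, -0.3573, 0.2623]
tcp_rot: [0.0, 0.992, 0.126, 0.001]
wrist_force: [0.2, 0.1, 1.1]
width: 1.005
finger_force: 0.0
```

>>> {"api": "servo_tool", "payload": {
  "increments": [
    [[0.4, 0.9, 0.1], [0, 0, 0], 1],
    [[0.4, 0.9, 0.1], [0, 0, 0], 1],
    [[0.4, 0.9, 0.1], [0, 0, 0], 1],
    [[0.4, 0.9, 0.1], [0, 0, 0], 1]
  ]
}}

```text
time: 1.3
position: [0.3412, -0.2224, 0.2774]
tcp_rot: [0.0, 0.992, 0.127, 0.001]
wrist_force: [0.5, -0.3, -1.1]
width: 1.002
finger_force: 0.0
```

>>> {"api": "servo_tool", "payload": {
  "increments": [
    [[0.3, 0.8, 0.1], [0, 0, 0], 1],
    [[0.3, 0.8, 0.1], [0, 0, 0], 1],
    [[0.3, 0.8, 0.1], [0, 0, 0], 1],
    [[0.3, 0.8, 0.1], [0, 0, 0], 1],
    [[0.3, 0.8, 0.1], [0, 0, 0], 1]
  ]
}}

```text
time: 1.8
position: [0.3845, -0.1062, 0.2913]
tcp_rot: [0.0, 0.992, 0.124, -0.001]
wrist_force: [-0.2, -0.2, -0.3]
width: 1.003
finger_force: 0.0
```

```bash
cat >> h.py <<'E'
from scipy.spatial.transform import Rotation as Rot
def wristframe(bot):
    s=bot.observe();f=bot.grab_frame("wrist")
    q=s["tcp_rot"];M=np.eye(4);M[:3,:3]=Rot.from_quat([q[1],q[2],q[3],q[0]]).as_matrix();M[:3,3]=s["position"]
    C=np.linalg.inv(M@np.array(f["tool_from_camera"]))
    return s,dict(frame=f["frame"],camera_matrix=f["camera_matrix"],R=C[:3,:3],t=C[:3,3])
E
python3 - <<'E'
from h import *
from bench import bot
s,f=wristframe(bot);print(s["time"],s["position"],s["tcp_rot"],s["joint_positions"],s["wrist_force"])
pickle.dump(f,open("w1.pkl","wb"));cv2.imwrite("pics/w1.png",f["frame"])
hsv=cv2.cvtColor(f["frame"],cv2.COLOR_BGR2HSV)
m=cv2.inRange(hsv,(18,120,60),(32,255,255));n,l,st,ce=cv2.connectedComponentsWithStats(m)
for i in np.argsort(-st[1:,4])[:4]+1:print(st[i],ce[i])
E
```

```text
1.8 [ 0.38448492 -0.10618309  0.29130424] [ 3.33834106e-04  9.92328023e-01  1.23631333e-01 -5.26806773e-04] [-4.03467303e-01 -4.99624486e-01  2.08907647e+00 -1.10740599e-03
  1.55271508e+00  9.19452388e-01] [-0.22060546 -0.16036151 -0.28676719]
[ 274  119   40  104 3553] [291.8277512  169.03912187]
[ 507  294   37   64 1122] [528.28253119 326.06684492]
[ 102  294   37   64 1100] [116.67090909 325.69727273]
[535 368  98   7 555] [581.41441441 371.4036036 ]
```

View pics/w1.png

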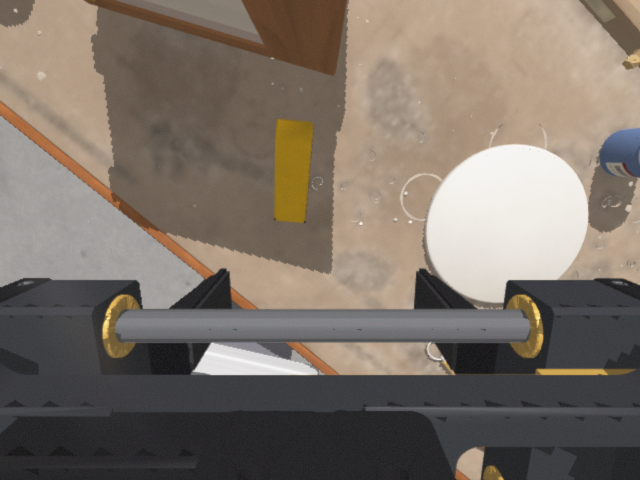

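The wrist view shows the wedge with corners (277,119), (313,122), (306,222) and (275,220). The bat is at about (507,224). The wedge's far end looks wider, so I'll test which end is thick.

```bash
python3 - <<'E'
from h import *
f=pickle.load(open("w1.pkl","rb"))
C=[(276.5,119),(313.5,122),(306.5,222),(274.5,220.5)]
for z in(0,.004,.04):
    X=[onplane(f,*c,z) for c in C];print(z,[x[:2].round(4).tolist() for x in X],"top w",np.linalg.norm(X[0]-X[1]),"bot w",np.linalg.norm(X[2]-X[3]))
def fit(a,b):
    X=[onplane(f,*C[0],a),onplane(f,*C[1],a),onplane(f,*C[2],b),onplane(f,*C[3],b)]
    A=(X[0]+X[1])[:2]/2;B=(X[2]+X[3])[:2]/2;return A,B,np.linalg.norm(A-B)
print("far thick",fit(.04,.004));print("near thick",fit(.004,.04))
A,B,L=fit(.04,.004);u=(B-A)/L;print("if far thick: grip",A+u*.025,B-u*.095,np.degrees(np.arctan2(u[1],u[0])))
A,B,L=fit(.004,.04);u=(A-B)/L;print("if near thick: grip",B+u*.025,A-u*.095,np.degrees(np.arctan2(u[1],u[0])))
hsv=cv2.cvtColor(f["frame"],cv2.COLOR_BGR2HSV)
m=cv2.inRange(hsv,(0,0,190),(180,40,255));n,l,st,ce=cv2.connectedComponentsWithStats(m);k=l[224,507]
cn=max(cv2.findContours((l==k).astype('uint8'),0,1)[0],key=cv2.contourArea)[:,0]
P=np.array([onplane(f,*c,.015)[:2] for c in cn]);(c,r)=cv2.minEnclosingCircle(P.astype('float32'));print("bat",c,r,P.mean(0))
print("door bottom corner px 335,74:",onplane(f,335,74,.01))
for c in [(190,215),(205,165),(250,338)]:print(c,onplane(D["scene"],*c,.0).round(3))
for c in [(640,60),(612,175)]:print(c,onplane(f,*c,.0).round(3))
E
```

```text
0 [[0.4781, -0.0252], [0.4857, -0.0692], [0.3647, -0.0899], [0.3565, -0.0495]] top w 0.04465583576233376 bot w 0.04124159894298976
0.004 [[0.4778, -0.0258], [0.4854, -0.0694], [0.3655, -0.0899], [0.3573, -0.0498]] top w 0.04425440477595979 bot w 0.04087086003595336
0.04 [[0.4754, -0.031], [0.4823, -0.071], [0.3722, -0.0898], [0.3647, -0.0531]] top w 0.040641525898594044 bot w 0.03753420987262587
far thick (array([ 0.47885139, -0.05102363]), array([ 0.36140125, -0.06985486]), np.float64(0.11895020745117493))
near thick (array([ 0.48161817, -0.04761101]), array([ 0.36844885, -0.07145151]), np.float64(0.11565320419319862))
if far thick: grip [ 0.45416667 -0.05498142] [ 0.45520322 -0.05481523] -170.8910718141022
if near thick: grip [ 0.39291192 -0.06629807] [ 0.38865848 -0.06719411] 11.896113709103362
bat (0.4236478805541992, -0.33348584175109863) 0.10197149217128754 [ 0.4248108 -0.3327125]
door bottom corner px 335,74: [ 0.54152974 -0.08100207  0.01      ]
(190, 215) [ 0.683 -0.361  0.   ]
(205, 165) [ 0.543 -0.459  0.   ]
(250, 338) [0.816 0.015 0.   ]
(640, 60) [ 0.645 -0.42   0.   ]
(612, 175) [ 0.517 -0.446  0.   ]
```

The far end is thick (widths 40.6 and 40.9 mm, length 119 mm), so the nose points at -171° and the grip point is at (0.455, -0.055). The last joint's range means I have to take the half-turned grasp, so I'll turn +175° about z. First I'll check the camera offset.

```bash
python3 - <<'E'
from bench import bot
print(bot.grab_frame("wrist")["tool_from_camera"].round(3))
E
```

```text
[[ 0.001 -0.972 -0.237  0.065]
 [ 1.     0.001  0.001 -0.001]
 [-0.001 -0.237  0.972 -0.154]
 [ 0.     0.     0.     1.   ]]
```

>>> {"api": "servo_tool", "payload": {
  "increments": [
    [[0.2, 0.16, 0], [0, 0, 0.2], 1],
    [[0.2, 0.16, 0], [0, 0, 0.4], 1],
    [[0.2, 0.16, 0], [0, 0, 0.6], 1],
    [[0.2, 0.16, 0], [0, 0, 0.8], 1],
    [[0.2, 0.16, 0], [0, 0, 1], 1],
    [[0.2, 0.16, 0], [0, 0, 1], 1]
  ]
}}

```text
time: 2.5
position: [0.4141, -0.0829, 0.2912]
tcp_rot: [-0.0, 0.869, 0.494, -0.0]
wrist_force: [-0.2, -0.2, 0.2]
width: 1.006
finger_force: 0.0
```

>>> {"api": "servo_tool", "payload": {
  "increments": [
    [[0.2, 0.16, -0.1], [0, 0, 0.2], 1],
    [[0.2, 0.16, -0.1], [0, 0, 0.4], 1],
    [[0.2, 0.16, -0.2], [0, 0, 0.6], 1],
    [[0.2, 0.16, -0.2], [0, 0, 0.8], 1],
    [[0.2, 0.16, -0.2], [0, 0, 1], 1],
    [[0.2, 0.16, -0.2], [0, 0, 1], 1]
  ]
}}

```text
time: 3.1
position: [0.4441, -0.059, 0.261]
tcp_rot: [-0.0, 0.614, 0.789, -0.0]
wrist_force: [0.9, -0.9, 0.3]
width: 1.001
finger_force: 0.0
```

>>> {"api": "servo_tool", "payload": {
  "increments": [
    [[0.07, 0.02, -0.1], [0, 0, 0.2], 1],
    [[0.07, 0.02, -0.2], [0, 0, 0.4], 1],
    [[0.07, 0.02, -0.3], [0, 0, 0.6], 1],
    [[0.07, 0.02, -0.4], [0, 0, 0.8], 1],
    [[0.07, 0.02, -0.4], [0, 0, 1], 1],
    [[0.07, 0.02, -0.4], [0, 0, 1], 1]
  ]
}}

```text
time: 3.7
position: [0.4542, -0.056, 0.2003]
tcp_rot: [-0.001, 0.265, 0.964, -0.0]
wrist_force: [-0.2, 0.0, 0.6]
width: 0.996
finger_force: 0.0
```

>>> {"api": "servo_tool", "payload": {
  "increments": [
    [[0, 0, 0], [0, 0, 0.2], 1],
    [[0, 0, 0], [0, 0, 0.4], 1],
    [[0, 0, 0], [0, 0, 0.6], 1],
    [[0, 0, 0], [0, 0, 0.8], 1],
    [[0, 0, 0], [0, 0, 0.887], 1],
    [[0, 0, 0], [0, 0, 0.887], 1],
    [[0, 0, 0], [0, 0, 0.887], 1]
  ]
}}

```text
time: 4.4
position: [0.4547, -0.0553, 0.2013]
tcp_rot: [-0.0, -0.077, 0.997, -0.0]
wrist_force: [-0.3, 0.4, 0.3]
width: 0.999
finger_force: 0.0
```

>>> {"api": "servo_tool", "payload": {
  "increments": [
    [[0, 0, -0.3], [0, 0, 0], 1],
    [[0, 0, -0.6], [0, 0, 0], 1],
    [[0, 0, -0.85], [0, 0, 0], 1],
    [[0, 0, -0.85], [0, 0, 0], 1]
  ]
}}

```text
time: 4.8
position: [0.45, -0.0535, 0.0684]
tcp_rot: [-0.006, -0.078, 0.997, 0.002]
wrist_force: [-0.5, 0.6, 0.3]
width: 1.006
finger_force: 0.0
```

>>> {"api": "servo_tool", "payload": {
  "increments": [
    [[0, 0, -0.2], [0, 0, 0], 1],
    [[0, 0, -0.34], [0, 0, 0], 1],
    [[0, 0, -0.34], [0, 0, 0], 0.3],
    [[0, 0, -0.34], [0, 0, 0], 0.3],
    [[0, 0, -0.34], [0, 0, 0], 0.3],
    [[0, 0, -0.34], [0, 0, 0], 0.3],
    [[0, 0, -0.34], [0, 0, 0], 0.3],
    [[0, 0, -0.34], [0, 0, 0], 0.3]
  ],
  "grip_force": 40
}}

```text
time: 5.6
position: [0.4553, -0.0542, 0.0238]
tcp_rot: [0.001, -0.079, 0.997, -0.0]
wrist_force: [0.1, 0.2, 0.4]
width: 0.553
finger_force: 0.0
```

>>> {"api": "servo_tool", "payload": {
  "increments": [
    [[0, 0, 0], [0, 0, 0], 0.3],
    [[0, 0, 0], [0, 0, 0], 0.3],
    [[0, 0, 0], [0, 0, 0], 0.3],
    [[0, 0, 0.1], [0, 0, 0], 0.3],
    [[0, 0, 0.27], [0, 0, 0], 0.3],
    [[0, 0, 0.27], [0, 0, 0], 0.3]
  ]
}}

```text
time: 6.2
position: [0.4569, -0.0546, 0.066]
tcp_rot: [0.003, -0.079, 0.997, -0.001]
wrist_force: [1.1, -0.6, -3.2]
width: 0.42
finger_force: 40.0
```

>>> {"api": "servo_tool", "payload": {
  "increments": [
    [[-0.05, -0.2, 0], [0, 0, -0.1], 0.3],
    [[-0.1, -0.4, 0], [0, 0, -0.28], 0.3],
    [[-0.1, -0.6, 0], [0, 0, -0.46], 0.3],
    [[-0.1, -0.8, 0], [0, 0, -0.64], 0.3],
    [[-0.1, -0.9, 0], [0, 0, -0.82], 0.3],
    [[-0.1, -0.9, 0], [0, 0, -1], 0.3],
    [[-0.1, -0.9, 0], [0, 0, -1], 0.3]
  ]
}}

```text
time: 6.9
position: [0.4389, -0.1892, 0.0619]
tcp_rot: [-0.001, 0.309, 0.951, 0.0]
wrist_force: [0.1, 0.9, -4.0]
width: 0.421
finger_force: 40.0
```

>>> {"api": "servo_tool", "payload": {
  "increments": [
    [[0.1, 0, 0], [0, 0, -0.19], 0.3],
    [[0.25, 0, 0], [0, 0, -0.38], 0.3],
    [[0.4, 0, 0], [0, 0, -0.57], 0.3],
    [[0.55, 0, 0], [0, 0, -0.76], 0.3],
    [[0.7, 0, 0], [0, 0, -0.95], 0.3],
    [[0.7, 0, 0], [0, 0, -1], 0.3],
    [[0.7, 0, 0], [0, 0, -1], 0.3]
  ]
}}

```text
time: 7.6
position: [0.5447, -0.1883, 0.0622]
tcp_rot: [-0.001, 0.647, 0.762, -0.0]
wrist_force: [-1.1, -0.3, -3.3]
width: 0.417
finger_force: 40.0
```

>>> {"api": "servo_tool", "payload": {
  "increments": [
    [[0.1, 0, 0], [0, 0, -0.19], 0.3],
    [[0.26, 0, 0], [0, 0, -0.2], 0.3],
    [[0.26, 0, 0], [0, 0, -0.2], 0.3],
    [[0.26, 0, 0], [0, 0, -0.2], 0.3],
    [[0.26, 0, 0], [0, 0, -0.2], 0.3]
  ]
}}

```text
time: 8.1
position: [0.5826, -0.1887, 0.0628]
tcp_rot: [-0.001, 0.706, 0.708, -0.0]
wrist_force: [0.3, -0.4, -2.6]
width: 0.419
finger_force: 40.0
```

```bash
python3 - <<'E'
from h import *
from bench import bot
s,f=wristframe(bot);print(s["time"],s["position"],s["tcp_rot"],s["joint_positions"],s["wrist_force"],s["width"],s["finger_force"])
pickle.dump(f,open("w2.pkl","wb"));cv2.imwrite("pics/w2.png",f["frame"])
E
```

```text
8.1 [ 0.58264275 -0.18871317  0.06276142] [-9.03887939e-04  7.05886395e-01  7.08324345e-01 -4.50058668e-04] [-4.00787824e-01  2.02935646e-01  1.86254672e+00 -1.81092826e-04
  1.07812345e+00 -4.04149796e-01] [ 0.28373344 -0.38847783 -2.61447282] 0.41895242584067344 39.968236684799194
```

View pics/w2.png

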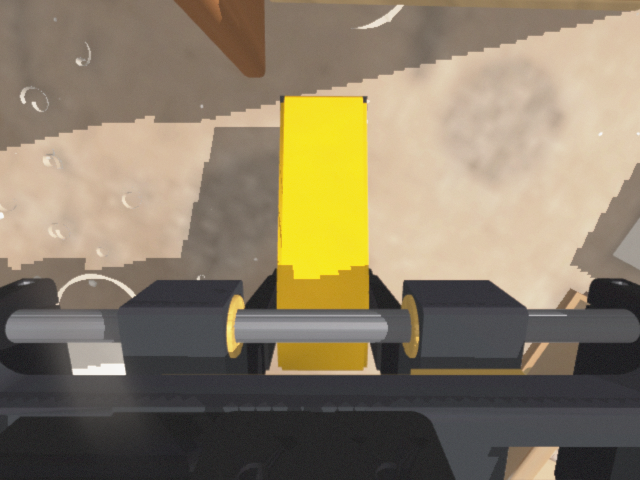

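The wedge is held straight, with its nose tip at (281-367, 98). The door's bottom free corner is at (248-265, 75), and the cabinet side wall runs along the top edge. I'll measure those points.

```bash
python3 - <<'E'
from h import *
f=pickle.load(open("w2.pkl","rb"))
for n,c,z in[("noseL",(281,98),.045),("noseR",(367,98),.045),("door outer",(247,76),.01),("door inner",(265,75),.01),("wall",(500,10),0)]:print(n,onplane(f,*c,z).round(4))
E
```

```text
noseL [ 0.5624 -0.0956  0.045 ]
noseR [ 0.6018 -0.0955  0.045 ]
door outer [ 0.5402 -0.0791  0.01  ]
door inner [ 0.55   -0.0785  0.01  ]
wall [ 0.6783 -0.0431  0.    ]
```

>>> {"api": "servo_tool", "payload": {
  "increments": [
    [[0, 0, -0.12], [0, 0, 0], 0.3],
    [[0, 0, -0.24], [0, 0, 0], 0.3],
    [[0, 0, -0.24], [0, 0, 0], 0.3],
    [[0, 0, -0.24], [0, 0, 0], 0.3],
    [[0, 0.15, -0.24], [0, 0, 0], 0.3],
    [[0, 0.3, -0.24], [0, 0, 0], 0.3],
    [[0, 0.3, -0.24], [0, 0, 0], 0.3],
    [[0, 0.3, -0.24], [0, 0, 0], 0.3]
  ]
}}

```text
time: 8.95
position: [0.5846, -0.1443, 0.0289]
tcp_rot: [0.001, 0.706, 0.708, 0.0]
wrist_force: [-0.3, -0.9, -4.5]
width: 0.419
finger_force: 40.0
```

```bash
python3 - <<'E'
from h import *
from bench import bot
s=bot.observe();p=s["position"];print(p,s["wrist_force"],s["time"])
H=np.array([.5546,.2]);ya=-.0189;c,q=np.cos(ya),np.sin(ya);R=np.array([[c,-q],[q,c]])
prev=p[:2]
for th in range(0,100,4):
    r=.2586-.0336*np.clip((th-15)/60,0,1)
    t=np.radians(th);G=H+R@(r*np.array([-np.sin(t),-np.cos(t)]))-np.array([-.0205,.085])
    print(th,G.round(3),((G-p[:2])/.15).round(2),"step",np.linalg.norm(G-prev).round(3));prev=G
E
```

```text
[ 0.58459377 -0.14427763  0.02894207] [-0.26939704 -0.92159654 -4.51286519] 8.95
0 [ 0.57  -0.144] [-0.1  0. ] step 0.014
4 [ 0.552 -0.143] [-0.22  0.01] step 0.018
8 [ 0.534 -0.14 ] [-0.34  0.03] step 0.018
12 [ 0.517 -0.137] [-0.45  0.05] step 0.018
16 [ 0.499 -0.132] [-0.57  0.08] step 0.018
20 [ 0.483 -0.124] [-0.68  0.14] step 0.018
24 [ 0.468 -0.115] [-0.78  0.2 ] step 0.018
28 [ 0.453 -0.105] [-0.88  0.26] step 0.018
32 [ 0.439 -0.094] [-0.97  0.34] step 0.018
36 [ 0.426 -0.082] [-1.06  0.42] step 0.017
40 [ 0.414 -0.069] [-1.13  0.5 ] step 0.017
44 [ 0.403 -0.056] [-1.21  0.59] step 0.017
48 [ 0.394 -0.042] [-1.27  0.68] step 0.017
52 [ 0.385 -0.028] [-1.33  0.78] step 0.017
56 [ 0.377 -0.013] [-1.38  0.87] step 0.017
60 [0.371 0.002] [-1.43  0.98] step 0.017
64 [0.365 0.018] [-1.46  1.08] step 0.016
68 [0.361 0.033] [-1.49  1.18] step 0.016
72 [0.358 0.049] [-1.51  1.29] step 0.016
76 [0.356 0.065] [-1.53  1.39] step 0.016
80 [0.353 0.08 ] [-1.55  1.5 ] step 0.016
84 [0.351 0.096] [-1.56  1.6 ] step 0.016
88 [0.35  0.111] [-1.56  1.7 ] step 0.016
92 [0.35  0.127] [-1.56  1.81] step 0.016
96 [0.352 0.143] [-1.55  1.91] step 0.016
```

>>> {"api": "servo_tool", "payload": {
  "increments": [
    [[-0.05, 0, -0.02], [0, 0, 0], 0.3],
    [[-0.1, 0, -0.02], [0, 0, 0], 0.3],
    [[-0.16, 0, -0.02], [0, 0, 0], 0.3],
    [[-0.22, 0.01, -0.02], [0, 0, 0], 0.3],
    [[-0.34, 0.03, -0.02], [0, 0, 0], 0.3],
    [[-0.45, 0.05, -0.02], [0, 0, 0], 0.3],
    [[-0.57, 0.08, -0.02], [0, 0, 0], 0.3],
    [[-0.68, 0.14, -0.02], [0, 0, 0], 0.3],
    [[-0.78, 0.2, -0.02], [0, 0, 0], 0.3],
    [[-0.88, 0.26, -0.02], [0, 0, 0], 0.3],
    [[-0.97, 0.34, -0.02], [0, 0, 0], 0.3]
  ]
}}

```text
time: 10.05
position: [0.4369, -0.0933, 0.0245]
tcp_rot: [0.0, 0.707, 0.708, -0.0]
wrist_force: [0.6, -2.2, -5.4]
width: 0.415
finger_force: 40.0
```

```bash
python3 - <<'E'
from h import *
from bench import bot
s,f=wristframe(bot);print(s["time"],s["position"],s["wrist_force"],s["width"])
cv2.imwrite("pics/w3.png",f["frame"])
E
```

```text
10.05 [ 0.43693138 -0.09330954  0.02446064] [ 0.62261687 -2.19806503 -5.42431892] 0.41502909867298865
```

View pics/w3.png

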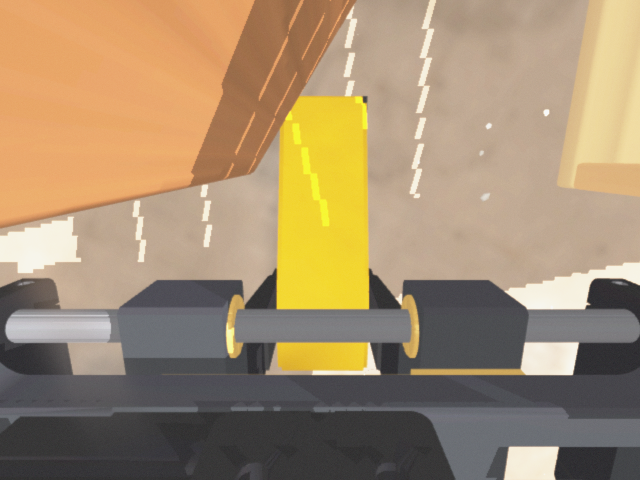

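The door is open about 35° and rests on the wedge's front-left corner near (300,98). I'll continue the sweep.

>>> {"api": "servo_tool", "payload": {
  "increments": [
    [[-0.09, 0.08, 0.01], [0, 0, 0], 0.3],
    [[-0.16, 0.16, 0.01], [0, 0, 0], 0.3],
    [[-0.24, 0.25, 0.01], [0, 0, 0], 0.3],
    [[-0.3, 0.34, 0.01], [0, 0, 0], 0.3],
    [[-0.36, 0.44, 0.01], [0, 0, 0], 0.3],
    [[-0.41, 0.53, 0.01], [0, 0, 0], 0.3],
    [[-0.46, 0.64, 0.01], [0, 0, 0], 0.3],
    [[-0.49, 0.74, 0.01], [0, 0, 0], 0.3],
    [[-0.52, 0.84, 0.01], [0, 0, 0], 0.3],
    [[-0.54, 0.95, 0.01], [0, 0, 0], 0.3]
  ]
}}

```text
time: 11.1
position: [0.3558, 0.0497, 0.0255]
tcp_rot: [-0.0, 0.706, 0.708, -0.001]
wrist_force: [-2.5, -1.5, -6.0]
width: 0.415
finger_force: 40.0
```

>>> {"api": "servo_tool", "payload": {
  "increments": [
    [[-0.02, 0.1, 0], [0, 0, 0], 0.3],
    [[-0.04, 0.21, 0], [0, 0, 0], 0.3],
    [[-0.05, 0.31, 0], [0, 0, 0], 0.3],
    [[-0.05, 0.4, 0], [0, 0, 0], 0.3],
    [[-0.05, 0.47, 0], [0, 0, 0], 0.3],
    [[-0.05, 0.52, 0], [0, 0, 0], 0.3],
    [[-0.05, 0.54, 0], [0, 0, 0], 0.3],
    [[-0.05, 0.54, 0], [0, 0, 0], 0.3],
    [[-0.05, 0.54, 0], [0, 0, 0], 0.3],
    [[-0.05, 0.54, 0], [0, 0, 0], 0.3]
  ]
}}

```text
time: 12.1
position: [0.349, 0.1298, 0.0255]
tcp_rot: [-0.001, 0.706, 0.708, -0.001]
wrist_force: [-2.8, -1.6, -10.0]
width: 0.42
finger_force: 40.0
```

```bash
python3 - <<'E'
from h import *
from bench import bot
s,f=wristframe(bot);print(s["time"],s["position"],s["wrist_force"],s["width"])
g=bot.grab_frame("top")["frame"]
cv2.imwrite("pics/w4.png",np.hstack([cv2.resize(f["frame"],(400,300)),cv2.resize(g,(400,300))]))
cv2.imwrite("pics/w4full.png",f["frame"])
pickle.dump(f,open("w4.pkl","wb"))
E
```

```text
12.1 [0.34899008 0.12984471 0.02552919] [-2.75602095 -1.63299333 -9.95367464] 0.4203965941340052
```

View pics/w4.png

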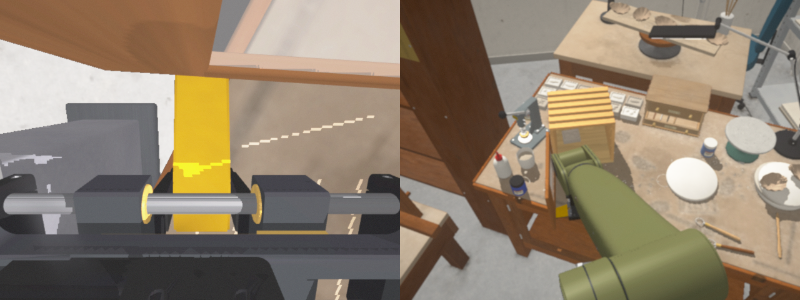

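The door stands about square on the wedge slope. The table edge runs diagonally close to the wedge's left side, around (165,160) in the left half, so I'll check that margin before releasing.

```bash
python3 - <<'E'
from h import *
s=D["scene"]
for c in[(386,170),(448,303),(420,243)]:print(c,onplane(s,*c,0).round(3))
f=pickle.load(open("w4.pkl","rb"))
for c in[(272,240),(277,300),(283,130),(365,130),(283,160),(240,118),(330,128)]:print(c,onplane(f,*c,0).round(3),onplane(f,*c,.01).round(3))
c=f["frame"][60:360,200:500];cv2.imwrite("pics/w4c.png",cv2.resize(c,None,fx=2,fy=2,interpolation=2))
E
```

```text
(386, 170) [ 0.209 -0.07   0.   ]
(448, 303) [0.419 0.307 0.   ]
(420, 243) [0.331 0.149 0.   ]
(272, 240) [0.322 0.154 0.   ] [0.323 0.157 0.01 ]
(277, 300) [0.323 0.12  0.   ] [0.325 0.125 0.01 ]
(283, 130) [0.329 0.21  0.   ] [0.33  0.209 0.01 ]
(365, 130) [0.369 0.21  0.   ] [0.368 0.209 0.01 ]
(283, 160) [0.328 0.195 0.   ] [0.329 0.195 0.01 ]
(240, 118) [0.308 0.215 0.   ] [0.31  0.214 0.01 ]
(330, 128) [0.352 0.21  0.   ] [0.351 0.21  0.01 ]
```

View pics/w4c.png

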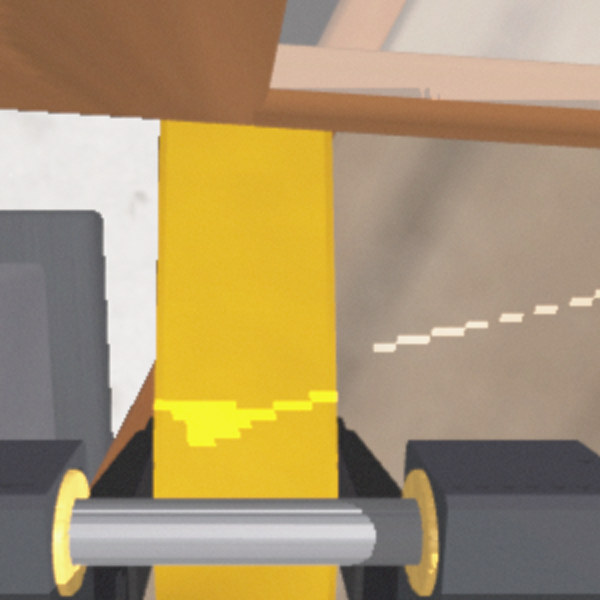

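The table edge passes under the nose at about x = 0.37 for y = 0.22, so this spot overhangs the table. I'll slide the wedge along the door towards the hinge, to x ≈ 0.425, before setting it down.

>>> {"api": "servo_tool", "payload": {
  "increments": [
    [[0, 0, 0.01], [0, 0, 0], 0.3],
    [[0.08, 0, 0.01], [0, 0, 0], 0.3],
    [[0.16, 0, 0.01], [0, 0, 0], 0.3],
    [[0.24, -0.01, 0.01], [0, 0, 0], 0.3],
    [[0.32, -0.01, 0.01], [0, 0, 0], 0.3],
    [[0.4, -0.01, 0.01], [0, 0, 0], 0.3],
    [[0.48, -0.01, 0.01], [0, 0, 0], 0.3],
    [[0.51, -0.01, 0.01], [0, 0, 0], 0.3],
    [[0.51, -0.01, 0.01], [0, 0, 0], 0.3],
    [[0.51, -0.01, 0.01], [0, 0, 0], 0.3]
  ]
}}

```text
time: 13.2
position: [0.4277, 0.1288, 0.028]
tcp_rot: [0.001, 0.707, 0.707, 0.001]
wrist_force: [2.8, -2.2, -10.5]
width: 0.42
finger_force: 40.0
```

>>> {"api": "servo_tool", "payload": {
  "increments": [
    [[0, 0, -0.01], [0, 0, 0], 0.3],
    [[0, 0, -0.02], [0, 0, 0], 0.3],
    [[0, 0, -0.025], [0, 0, 0], 0.3],
    [[0, 0, -0.025], [0, 0, 0], 0.3],
    [[0, 0, -0.025], [0, 0, 0], 0.3]
  ]
}}

```text
time: 13.7
position: [0.4273, 0.1292, 0.0252]
tcp_rot: [0.0, 0.706, 0.708, 0.001]
wrist_force: [-1.8, -3.7, 4.4]
width: 0.418
finger_force: 40.0
```

```bash
python3 - <<'E'
from h import *
from bench import bot
s,f=wristframe(bot);print(s["time"],s["position"],s["tcp_rot"],s["wrist_force"],s["ft_torque"],s["width"])
cv2.imwrite("pics/w5.png",f["frame"]);pickle.dump(f,open("w5.pkl","wb"))
E
```

```text
13.7 [0.4272994  0.12916333 0.02515571] [3.51628988e-04 7.06397537e-01 7.07814689e-01 8.73067371e-04] [-1.80222595 -3.71975799  4.40938135] [0.02886756 0.34193753 0.14354363] 0.4175948615577596
```

The wedge now bears on the table, since the vertical force went from -10 to +4 N. I'll release it and rise.

>>> {"api": "servo_tool", "payload": {
  "increments": [
    [[0, 0, 0], [0, 0, 0], 0.65],
    [[0, 0, 0], [0, 0, 0], 0.65],
    [[0, 0, 0], [0, 0, 0], 0.65],
    [[0, 0, 0], [0, 0, 0], 0.65],
    [[0, 0, 0], [0, 0, 0], 0.65],
    [[0, 0, 0.1], [0, 0, 0], 0.65],
    [[0, 0, 0.2], [0, 0, 0], 0.65],
    [[0, 0, 0.4], [0, 0, 0], 0.65],
    [[0, 0, 0.7], [0, 0, 0], 0.65],
    [[0, 0, 1], [0, 0, 0], 0.65],
    [[0, 0, 1], [0, 0, 0], 0.65]
  ]
}}

```text
time: 14.85
position: [0.4306, 0.1297, 0.1815]
tcp_rot: [0.004, 0.706, 0.708, 0.006]
wrist_force: [-0.1, 0.1, 1.0]
width: 0.647
finger_force: 0.0
```

```bash
python3 - <<'E'
from h import *
from bench import bot
s,f=wristframe(bot);print(s["time"],s["position"],s["tcp_rot"],s["joint_positions"],s["wrist_force"],s["width"])
cv2.imwrite("pics/w6.png",f["frame"]);pickle.dump(f,open("w6.pkl","wb"))
E
```

```text
14.85 [0.43062538 0.12969554 0.18154967] [0.00389472 0.70637876 0.70780044 0.00569359] [ 1.72957800e-01 -3.13346344e-01  2.14120561e+00  1.93312900e-04
  1.29993805e+00  1.70896752e-01] [-0.05654009  0.14715446  0.9841859 ] 0.6473506300253967
```

View pics/w6.png

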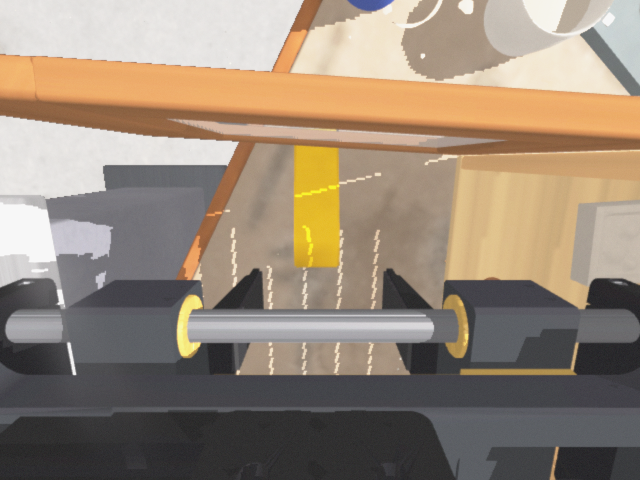

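The wedge alone is holding the door about square. Its thick end is at (317,267) and lies fully on the table, with the edge to the left. I'll note the wedge and door positions numerically, then turn and lean the tool for the reach.

>>> {"api": "servo_tool", "payload": {
  "increments": [
    [[0, -0.2, 0.2], [0, 0, 0], 1],
    [[0, -0.4, 0.2], [0, 0, 0], 1],
    [[0, -0.4, 0.2], [0, 0, 0.19], 1],
    [[0, -0.4, 0.2], [0, 0, 0.38], 1],
    [[0, -0.4, 0.2], [0, 0, 0.57], 1],
    [[0, -0.4, 0.2], [0, 0, 0.76], 1],
    [[0, -0.4, 0.2], [0, 0, 0.95], 1],
    [[0, -0.4, 0.2], [0, 0, 1], 1]
  ]
}}

```text
time: 15.7
position: [0.4254, 0.0688, 0.2018]
tcp_rot: [-0.002, 0.38, 0.925, -0.001]
wrist_force: [0.5, 0.0, -0.1]
width: 1.0
finger_force: 0.0
```

>>> {"api": "servo_tool", "payload": {
  "increments": [
    [[0.1, 0, 0], [0, 0, 0.19], 1],
    [[0.2, 0, 0], [0, 0, 0.38], 1],
    [[0.3, 0, 0], [0, 0, 0.57], 1],
    [[0.3, 0, 0], [0, 0, 0.76], 1],
    [[0.3, 0, 0], [0, 0, 0.95], 1],
    [[0.3, 0, 0], [0, 0, 1], 1],
    [[0.3, 0, 0], [0, 0, 1], 1]
  ]
}}

```text
time: 16.4
position: [0.4705, 0.0688, 0.2018]
tcp_rot: [-0.002, -0.001, 1.0, -0.0]
wrist_force: [-0.7, 0.1, 0.0]
width: 1.001
finger_force: 0.0
```

>>> {"api": "servo_tool", "payload": {
  "increments": [
    [[0, 0, 0], [0, -0.19, 0], 1],
    [[0, 0, 0], [0, -0.38, 0], 1],
    [[0, 0, -0.1], [0, -0.57, 0], 1],
    [[0, 0, -0.2], [0, -0.76, 0], 1],
    [[0, 0, -0.3], [0, -0.95, 0], 1],
    [[0, 0, -0.4], [0, -1, 0], 1],
    [[0, 0, -0.4], [0, -1, 0], 1],
    [[0, 0, -0.4], [0, -1, 0], 1]
  ]
}}

```text
time: 17.2
position: [0.4714, 0.0689, 0.1439]
tcp_rot: [0.382, -0.001, 0.924, -0.0]
wrist_force: [0.0, -0.4, 0.9]
width: 0.999
finger_force: 0.0
```

```bash
python3 - <<'E'
from h import *
from bench import bot
s,f=wristframe(bot);print(s["time"],s["position"],s["tcp_rot"],s["joint_positions"],s["wrist_force"],s["width"])
M=Rot.from_quat(np.roll(s["tcp_rot"],-1)).as_matrix();print(M.round(3))
cv2.imwrite("pics/w7.png",f["frame"]);pickle.dump(f,open("w7.pkl","wb"))
for X in[(.597,.071,.012),(.597,.071,.066),(.597,.058,.039),(.597,.084,.039)]:print(proj(f,X).round(0))
t=bot.grab_frame("top");pickle.dump(t,open("t7.pkl","wb"));print(proj(t,(.597,.071,.039)))
f6=pickle.load(open("w6.pkl","rb"));print("w6 stamp px",proj(f6,(.597,.071,.066)),proj(f6,(.597,.071,.012)))
for c in[(295,267),(339,267)]:print("wedge thick end",onplane(f6,*c,.04).round(4))
for c in[(20,98),(600,150)]:print(c,onplane(f6,*c,.23).round(4))
E
```

```text
17.2 [0.47137592 0.06887924 0.14385505] [ 3.82206393e-01 -7.13042691e-04  9.24076666e-01 -2.81947618e-04] [ 0.05478918 -0.6906676   2.5817866  -0.08574549  0.46833869 -1.456978  ] [ 0.00303959 -0.36998527  0.87665345] 0.9988361722532191
[[-0.708 -0.001  0.706]
 [-0.002  1.     0.   ]
 [-0.706 -0.001 -0.708]]
[[324. 224.]]
[[324. 273.]]
[[310. 247.]]
[[338. 247.]]
[[295.678181   242.29233364]]
w6 stamp px [[519.75338143 312.56508761]] [[489.07592076 289.25706778]]
wedge thick end [0.4076 0.1031 0.04  ]
wedge thick end [0.4464 0.103  0.04  ]
(20, 98) [0.3446 0.212  0.23  ]
(600, 150) [0.5106 0.1985 0.23  ]
```

The lean is 45°. Next I'll locate the stamp numerically in the wrist and top pictures.

```bash
python3 - <<'E'
from h import *
f=pickle.load(open("w7.pkl","rb"))
g=cv2.cvtColor(cv2.GaussianBlur(f["frame"],(5,5),0),cv2.COLOR_BGR2HSV)
for v in range(190,300,8):print(v,' '.join("%d/%d/%d"%tuple(g[v,u]) for u in range(276,376,8)))
t=pickle.load(open("t7.pkl","rb"));g=cv2.cvtColor(t["frame"],cv2.COLOR_BGR2HSV)
print()
for v in range(226,262,3):print(v,' '.join("%d/%d/%d"%tuple(g[v,u]) for u in range(278,316,3)))
E
```

```text
190 19/94/223 19/95/223 19/94/223 19/94/223 19/95/223 19/95/223 19/94/223 19/95/223 19/94/223 19/94/223 19/88/222 19/94/222 19/94/222
198 18/95/219 18/95/219 19/96/220 19/95/220 19/96/220 19/96/221 19/96/221 19/96/221 19/95/221 19/93/221 19/94/222 19/93/222 19/93/222
206 18/98/208 18/97/208 18/96/208 18/97/210 18/96/209 18/96/209 18/96/210 18/97/211 18/97/211 18/97/211 18/96/212 18/97/212 18/96/212
214 19/96/220 19/95/220 19/94/220 19/94/220 19/93/220 19/94/220 19/94/220 18/97/211 18/97/211 18/98/211 18/98/211 17/97/212 18/97/211
222 19/96/220 19/95/220 18/96/220 19/95/219 19/95/220 13/136/173 12/144/163 12/144/172 18/94/219 18/94/220 18/95/220 18/95/221 18/95/221
230 18/96/218 18/96/218 18/96/218 19/95/217 18/97/218 13/145/160 12/146/177 12/143/169 17/99/209 18/93/216 18/96/216 18/96/216 18/96/215
238 18/98/209 17/98/210 17/98/210 17/96/210 18/96/210 13/129/170 12/145/174 12/138/170 17/96/210 18/97/212 17/97/213 18/97/212 18/98/213
246 18/98/201 18/96/201 19/96/201 18/97/202 18/96/201 13/127/171 12/146/170 12/138/164 18/95/202 18/96/202 18/96/202 18/96/202 18/97/203
254 18/96/208 18
[... 1758 characters left out ...]
14/132/118 18/105/150 18/100/155 18/91/151 18/87/147 17/62/151
247 14/32/87 19/99/147 18/90/144 17/70/145 16/52/147 10/50/117 8/15/133 8/16/130 17/20/113 10/17/92 20/18/86 6/16/79 0/15/84
250 17/36/63 14/33/101 15/5/97 0/12/86 0/9/84 8/13/77 13/25/72 15/43/60 27/57/85 30/63/122 28/75/122 31/80/115 30/69/96
253 8/15/68 8/33/62 11/31/66 18/45/68 15/63/73 14/45/62 20/48/64 29/76/121 30/77/146 29/74/134 29/80/131 29/90/136 29/90/139
256 9/29/61 18/88/93 19/107/136 19/108/142 19/107/136 24/75/85 30/81/123 29/92/138 30/90/139 29/86/142 29/93/140 31/87/143 30/86/146
259 28/83/120 27/68/113 29/90/139 23/102/137 28/89/140 30/90/139 29/86/143 29/85/144 30/83/147 30/81/152 30/78/156 31/79/162 30/72/163
```

```bash
cat >> h.py <<'E'
def seg(f,box):
    g=cv2.cvtColor(cv2.GaussianBlur(f["frame"],(3,3),0),cv2.COLOR_BGR2HSV)
    m=np.zeros(g.shape[:2],'uint8');u0,v0,u1,v1=box
    m[v0:v1,u0:u1]=cv2.inRange(g,(5,118,60),(15,255,255))[v0:v1,u0:u1]
    n,l,st,ce=cv2.connectedComponentsWithStats(m);k=1+np.argmax(st[1:,4]);return st[k],ce[k],(l==k)
E
python3 - <<'E'
from h import *
from scipy.optimize import least_squares
f=pickle.load(open("w7.pkl","rb"))
st,ce,l=seg(f,(290,200,360,300));print(st,ce)
a=np.linspace(0,2*np.pi,40)
def cyl(x,y):
    return np.array([(x+.013*np.cos(b),y+.013*np.sin(b),z) for b in a for z in(.012,.066)])
def bb(p):
    q=proj(f,cyl(*p));return np.array([q[:,0].min(),q[:,1].min(),q[:,0].max(),q[:,1].max()])
obs=np.array([st[0],st[1],st[0]+st[2],st[1]+st[3]])-.5
o=least_squares(lambda p:bb(p)-obs,[.597,.071],diff_step=1e-3);print(o.x,bb(o.x)-obs)
print("row widths",[(v,int(l[v].sum()),float(np.where(l[v])[0].mean())) for v in range(st[1],st[1]+st[3],5)])
t=pickle.load(open("t7.pkl","rb"));st,ce,l=seg(t,(282,222,312,247));print(st,ce)
top=st[1]-.5;print(proj(t,np.r_['r',[(o.x[0]+.013,o.x[1],.066)]]),top)
E
```

```text
[ 312  218   27   59 1314] [325.52207002 247.08219178]
[0.59640786 0.0718717 ] [-1.06202534 -2.03549681  1.06034477  2.89809566]
row widths [(218, 9, 326.0), (223, 24, 325.5), (228, 25, 326.0), (233, 26, 325.5), (238, 20, 326.2), (243, 20, 325.5), (248, 21, 326.0), (253, 22, 325.5), (258, 24, 325.5), (263, 26, 325.5), (268, 25, 325.0), (273, 19, 325.4736842105263)]
[291 233  10  13  94] [295.59574468 238.78723404]
[[294.39489285 231.97567009]] 232.5
```

The stamp is at (0.597, 0.0715), with a waist at mid-height. Now I'll reach in.

>>> {"api": "servo_tool", "payload": {
  "increments": [
    [[0.1, 0.02, -0.2], [0, 0, 0], 0.7],
    [[0.2, 0.02, -0.4], [0, 0, 0], 0.7],
    [[0.3, 0.02, -0.6], [0, 0, 0], 0.7],
    [[0.4, 0.02, -0.69], [0, 0, 0], 0.7],
    [[0.5, 0.02, -0.69], [0, 0, 0], 0.7],
    [[0.6, 0.02, -0.69], [0, 0, 0], 0.7],
    [[0.7, 0.02, -0.69], [0, 0, 0], 0.7],
    [[0.78, 0.02, -0.69], [0, 0, 0], 0.7],
    [[0.84, 0.02, -0.69], [0, 0, 0], 0.7],
    [[0.84, 0.02, -0.69], [0, 0, 0], 0.7],
    [[0.84, 0.02, -0.69], [0, 0, 0], 0.7]
  ],
  "grip_force": 8
}}

```text
time: 18.4
position: [0.5849, 0.084, 0.1023]
tcp_rot: [0.35, 0.004, 0.937, -0.012]
wrist_force: [-0.3, -1.2, -0.3]
width: 0.698
finger_force: 0.0
```

```bash
python3 - <<'E'
from h import *
from bench import bot
s,f=wristframe(bot);print(s["time"],s["position"],s["joint_positions"],s["wrist_force"],s["width"])
M=Rot.from_quat(np.roll(s["tcp_rot"],-1)).as_matrix();print(M.round(3))
st,ce,l=seg(f,(240,100,400,330));print(st,ce,proj(f,s["position"]-.002*M[:,2]),proj(f,(.597,.0715,.039)))
cv2.imwrite("pics/w8.png",f["frame"])
E
```

```text
18.4 [0.5849066  0.0840352  0.10230204] [ 0.09164049 -0.19847354  2.31921942 -0.27297154  0.32153439 -1.24236877] [-0.3071517  -1.15204083 -0.25577014] 0.6981938693460795
[[-0.756  0.016  0.655]
 [-0.001  1.    -0.025]
 [-0.655 -0.02  -0.755]]
[ 282  172   44   89 3045] [304.88374384 216.60985222] [[321.28138831 304.13711774]] [[303.28406117 215.73187261]]
```

Joint 5 sits at its lower limit, so a 45° lean is out of reach here. I'll fit the arm's planar geometry to find how much lean is available at the stamp.

```bash
python3 - <<'E'
import numpy as np
from scipy.optimize import least_squares
S=[((.1245,1.6516,1.3675),(.1593,-.6296,.2304)),((-.4996,2.0891,1.5527),(.3845,-.1062,.2913)),((.2029,1.8625,1.0781),(.5826,-.1887,.0628)),((-.3133,2.1412,1.2999),(.4306,.1297,.1815)),((-.6907,2.5818,.4683),(.4714,.0689,.1439))]
def fk(k,q):
    h,L1,L2,e,L3=k;a,b,c=q[0],q[0]+q[1],sum(q)
    return np.array([L1*np.sin(a)+L2*np.sin(b)+e*np.cos(b)+L3*np.sin(c),h+L1*np.cos(a)+L2*np.cos(b)-e*np.sin(b)+L3*np.cos(c)])
R=lambda k:np.concatenate([fk(k,q)-[np.hypot(p[0],p[1]),p[2]] for q,p in S])
o=least_squares(R,[.2,.4,.4,0,.3]);k=o.x;print(k.round(4),np.abs(o.fun).max())
for lean in(25,28,30,32,35,38,40,45):
  for z in(.041,.15):
    L=np.radians(lean)
    g=lambda q:np.r_[fk(k,q)-[np.hypot(.598,.0715),z],sum(q)-(np.pi-L)]
    r=least_squares(g,[0,2,1]);print(lean,z,r.x.round(3),np.abs(r.fun).max().round(4))
E
```

```text
[0.2237 0.4506 0.6156 0.0421 0.2735] 0.0008225920412644472
25 0.041 [0.011 2.166 0.528] 0.0
25 0.15 [-0.15   2.108  0.747] 0.0
28 0.041 [-0.006  2.197  0.462] 0.0
28 0.15 [-0.174  2.14   0.687] 0.0
30 0.041 [-0.016  2.216  0.418] 0.0
30 0.15 [-0.189  2.161  0.645] 0.0
32 0.041 [-0.025  2.236  0.373] 0.0
32 0.15 [-0.203  2.182  0.604] 0.0
35 0.041 [-0.037  2.264  0.304] 0.0
35 0.15 [-0.223  2.213  0.541] 0.0
38 0.041 [-0.046  2.291  0.233] 0.0
38 0.15 [-0.241  2.244  0.476] 0.0
40 0.041 [-0.05   2.308  0.185] 0.0
40 0.15 [-0.252  2.263  0.432] 0.0
45 0.041 [-0.054  2.349  0.062] 0.0
45 0.15 [-0.275  2.311  0.32 ] 0.0
```

The maximum lean at the stamp is about 33°. I'll use 32° in the radial plane, which leaves about 20 mm under the roof. First I'll back out and re-orient.

>>> {"api": "servo_tool", "payload": {
  "increments": [
    [[-0.3, 0, 0.1], [0, 0, 0], 0.7],
    [[-0.6, 0, 0.3], [0, 0, 0], 0.7],
    [[-0.75, 0, 0.5], [0, 0.1, 0], 0.7],
    [[-0.75, 0, 0.5], [0, 0.2, 0], 0.7],
    [[-0.75, 0, 0.5], [0, 0.29, 0], 0.7],
    [[-0.75, 0, 0.5], [0, 0.29, 0], 0.7],
    [[-0.75, 0, 0.5], [0, 0.29, 0], 0.7]
  ]
}}

```text
time: 19.15
position: [0.4705, 0.0839, 0.1755]
tcp_rot: [0.24, 0.003, 0.971, -0.012]
wrist_force: [0.1, 0.1, 0.3]
width: 0.697
finger_force: 0.0
```

```bash
python3 - <<'E'
from h import *
from bench import bot
s,f=wristframe(bot);p=s["position"];print(s["time"],p,s["joint_positions"],s["wrist_force"],s["width"])
M=Rot.from_quat(np.roll(s["tcp_rot"],-1)).as_matrix();print(M.round(3))
az=np.arctan2(.0715,.597);L=np.radians(32)
z=np.array([np.sin(L)*np.cos(az),np.sin(L)*np.sin(az),-np.cos(L)]);y=np.array([-np.sin(az),np.cos(az),0]);T=np.c_[np.cross(y,z),y,z]
print("turn frac",(Rot.from_matrix(T@M.T).as_rotvec()/np.radians(45)).round(3))
g=np.array([.595,.0715,.044])+.002*z;print("shift frac",((g-p)/.15).round(3), "pre(-.1 radial)",((g-.1*np.array([np.cos(az),np.sin(az),0])+[0,0,.02]-p)/.15).round(3))
st,ce,l=seg(f,(200,60,440,330));print(st,ce,proj(f,(.597,.0715,.039)))
E
```

```text
19.15 [0.47051344 0.08390834 0.17554238] [ 0.10766938 -0.5436522   2.36234728 -0.10095843  0.84478384 -1.40906537] [0.10417306 0.09799648 0.28306892] 0.6969083333954225
[[-0.884  0.011  0.466]
 [-0.001  1.    -0.025]
 [-0.467 -0.023 -0.884]]
turn frac [ 0.034 -0.091  0.167]
shift frac [ 0.837 -0.082 -0.888] pre(-.1 radial) [ 0.175 -0.161 -0.755]
[ 302  250   26   52 1073] [315.00465983 275.96272134] [[314.04290785 275.64990105]]
```

>>> {"api": "servo_tool", "payload": {
  "increments": [
    [[0.1, -0.08, -0.2], [0.034, -0.09, 0.167], 0.7],
    [[0.17, -0.16, -0.4], [0.034, -0.09, 0.167], 0.7],
    [[0.17, -0.16, -0.6], [0.034, -0.09, 0.167], 0.7],
    [[0.17, -0.16, -0.75], [0.034, -0.09, 0.167], 0.7],
    [[0.17, -0.16, -0.75], [0.034, -0.09, 0.167], 0.7],
    [[0.17, -0.16, -0.75], [0.034, -0.09, 0.167], 0.7],
    [[0.17, -0.16, -0.75], [0.034, -0.09, 0.167], 0.7]
  ]
}}

```text
time: 19.9
position: [0.4973, 0.0602, 0.0653]
tcp_rot: [0.276, -0.058, 0.959, 0.016]
wrist_force: [0.5, 0.1, -0.3]
width: 0.697
finger_force: 0.0
```

```bash
cat > chk.py <<'E'
from h import *
from bench import bot
s,f=wristframe(bot);p=s["position"];print(s["time"],p,s["joint_positions"].round(3),s["wrist_force"].round(1),s["width"])
M=Rot.from_quat(np.roll(s["tcp_rot"],-1)).as_matrix();print(M.round(3))
az=np.arctan2(.0715,.597);L=np.radians(32)
z=np.array([np.sin(L)*np.cos(az),np.sin(L)*np.sin(az),-np.cos(L)]);y=np.array([-np.sin(az),np.cos(az),0]);T=np.c_[np.cross(y,z),y,z]
print("turn frac",(Rot.from_matrix(T@M.T).as_rotvec()/np.radians(45)).round(3))
g=np.array([.595,.0715,.044])+.002*z;print("shift frac",((g-p)/.15).round(3))
st,ce,l=seg(f,(200,60,440,330));print(st,ce,proj(f,(.597,.0715,.039)),"grasp pt px",proj(f,p-.002*M[:,2]))
E
python3 chk.py
```

```text
19.9 [0.49727246 0.0601657  0.06528336] [-0.031 -0.349  2.456  0.171  0.485 -1.851] [ 0.5  0.1 -0.3] 0.697346787054211
[[-0.841 -0.12   0.528]
 [-0.102  0.993  0.063]
 [-0.531 -0.    -0.847]]
turn frac [ 0.     0.002 -0.001]
shift frac [ 0.659  0.076 -0.153]Traceback (most recent call last):
  File "chk.py", line 9, in <module>
    st,ce,l=seg(f,(200,60,440,330));print(st,ce,proj(f,(.597,.0715,.039)),"grasp pt px",proj(f,p-.002*M[:,2]))
            ~~~^^^^^^^^^^^^^^^^^^^^
  File "h.py", line 21, in seg
    n,l,st,ce=cv2.connectedComponentsWithStats(m);k=1+np.argmax(st[1:,4]);return st[k],ce[k],(l==k)
                                                      ~~~~~~~~~^^^^^^^^^^
    return _wrapfunc(a, 'argmax', axis=axis, out=out, **kwds)
    return bound(*args, **kwds)
ValueError: attempt to get argmax of an empty sequence
```

>>> {"api": "servo_tool", "payload": {
  "increments": [
    [[0.1, 0.01, -0.08], [0, 0, 0], 0.7],
    [[0.2, 0.02, -0.15], [0, 0, 0], 0.7],
    [[0.3, 0.03, -0.15], [0, 0, 0], 0.7],
    [[0.4, 0.05, -0.15], [0, 0, 0], 0.7],
    [[0.5, 0.06, -0.15], [0, 0, 0], 0.7],
    [[0.58, 0.07, -0.15], [0, 0, 0], 0.7],
    [[0.63, 0.07, -0.15], [0, 0, 0], 0.7],
    [[0.66, 0.076, -0.15], [0, 0, 0], 0.7],
    [[0.66, 0.076, -0.15], [0, 0, 0], 0.7],
    [[0.66, 0.076, -0.15], [0, 0, 0], 0.7]
  ]
}}

```text
time: 20.95
position: [0.5949, 0.0714, 0.041]
tcp_rot: [0.274, -0.057, 0.96, 0.016]
wrist_force: [0.1, -0.9, 0.6]
width: 0.699
finger_force: 0.0
```

```bash
sed -i 's/^st,ce.*$/print(proj(f,(.597,.0715,.012)),proj(f,(.597,.0715,.066)),"grasp pt px",proj(f,p-.002*M[:,2]));cv2.imwrite("pics\/chk.png",f["frame"])/' chk.py && python3 chk.py && python3 - <<'E'
import cv2,numpy as np
g=cv2.cvtColor(cv2.GaussianBlur(cv2.imread("pics/chk.png"),(3,3),0),cv2.COLOR_BGR2HSV)
m=cv2.inRange(g,(5,118,50),(15,255,255));n,l,st,ce=cv2.connectedComponentsWithStats(m)
for i in range(1,n):
    if st[i,4]>60:print(st[i],ce[i].round(0))
E
```

```text
20.95 [0.59490641 0.07141813 0.04098328] [ 1.000e-03 -3.400e-02  2.246e+00  1.700e-01  3.810e-01 -1.829e+00] [ 0.1 -0.9  0.6] 0.6988467032349596
[[-0.843 -0.119  0.525]
 [-0.101  0.993  0.063]
 [-0.529  0.    -0.849]]
turn frac [ 0.    -0.002 -0.001]
shift frac [0.008 0.001 0.009]
[[320.93289634 259.86955418]] [[320.50852675 354.42739287]] grasp pt px [[321.05875814 304.47381156]]
[ 601  184   39   88 1814] [626. 226.]
[ 299  247   48   62 2462] [323. 278.]
[297 343  52  19 779] [322. 351.]
```

The stamp is centred between the fingers (column 322 against 321). I'll close at 8 N and lift slightly.

>>> {"api": "servo_tool", "payload": {
  "increments": [
    [[0, 0, 0], [0, 0, 0], 0.1],
    [[0, 0, 0], [0, 0, 0], 0.1],
    [[0, 0, 0], [0, 0, 0], 0.1],
    [[0, 0, 0], [0, 0, 0], 0.1],
    [[0, 0, 0], [0, 0, 0], 0.1],
    [[0, 0, 0], [0, 0, 0], 0.1],
    [[0, 0, 0], [0, 0, 0], 0.1],
    [[0, 0, 0], [0, 0, 0], 0.1],
    [[0, 0, 0], [0, 0, 0], 0.1],
    [[0, 0, 0], [0, 0, 0], 0.1],
    [[0, 0, 0], [0, 0, 0], 0.1],
    [[0, 0, 0], [0, 0, 0], 0.1]
  ],
  "grip_force": 8
}}

```text
time: 22.2
position: [0.5954, 0.0714, 0.0412]
tcp_rot: [0.275, -0.057, 0.96, 0.016]
wrist_force: [-0.7, -0.3, 0.1]
width: 0.255
finger_force: 8.0
```

Gripped at 24 mm. I'll lift 10 mm and pull straight out.

>>> {"api": "servo_tool", "payload": {
  "increments": [
    [[0, 0, 0.04], [0, 0, 0], 0.1],
    [[0, 0, 0.08], [0, 0, 0], 0.1],
    [[-0.08, -0.01, 0.1], [0, 0, 0], 0.1],
    [[-0.2, -0.02, 0.12], [0, 0, 0], 0.1],
    [[-0.35, -0.04, 0.15], [0, 0, 0], 0.1],
    [[-0.5, -0.06, 0.2], [0, 0, 0], 0.1],
    [[-0.62, -0.07, 0.25], [0, 0, 0], 0.1],
    [[-0.7, -0.08, 0.3], [0, 0, 0], 0.1],
    [[-0.7, -0.08, 0.3], [0, 0, 0], 0.1]
  ]
}}

```text
time: 23.1
position: [0.4903, 0.0593, 0.0877]
tcp_rot: [0.276, -0.057, 0.959, 0.016]
wrist_force: [0.3, 0.1, 0.2]
width: 0.255
finger_force: 8.0
```

>>> {"api": "servo_tool", "payload": {
  "increments": [
    [[0.02, -0.1, 0.05], [0, 0, -0.05], 0.1],
    [[0.05, -0.25, 0.1], [0, 0, -0.1], 0.1],
    [[0.08, -0.4, 0.1], [0, 0, -0.15], 0.1],
    [[0.1, -0.55, 0.1], [0, 0, -0.2], 0.1],
    [[0.1, -0.7, 0.1], [0, 0, -0.25], 0.1],
    [[0.1, -0.8, 0.1], [0, 0, -0.3], 0.1],
    [[0.1, -0.87, 0.1], [0, 0, -0.33], 0.1],
    [[0.1, -0.87, 0.1], [0, 0, -0.33], 0.1]
  ]
}}

```text
time: 23.9
position: [0.5056, -0.0721, 0.1012]
tcp_rot: [0.274, 0.068, 0.959, -0.019]
wrist_force: [-0.0, 0.9, -0.2]
width: 0.25
finger_force: 8.0
```

>>> {"api": "servo_tool", "payload": {
  "increments": [
    [[-0.02, -0.1, 0], [0, 0, -0.05], 0.1],
    [[-0.05, -0.25, 0], [0, 0, -0.1], 0.1],
    [[-0.08, -0.4, 0], [0, 0, -0.15], 0.1],
    [[-0.12, -0.55, 0], [0, 0, -0.2], 0.1],
    [[-0.17, -0.7, 0], [0, 0, -0.25], 0.1],
    [[-0.17, -0.8, 0], [0, 0, -0.3], 0.1],
    [[-0.17, -0.87, 0], [0, 0, -0.33], 0.1],
    [[-0.17, -0.87, 0], [0, 0, -0.33], 0.1]
  ]
}}

```text
time: 24.7
position: [0.4802, -0.2023, 0.1014]
tcp_rot: [0.27, 0.191, 0.942, -0.055]
wrist_force: [0.4, -0.2, -0.2]
width: 0.256
finger_force: 8.0
```

>>> {"api": "servo_tool", "payload": {
  "increments": [
    [[-0.04, -0.1, 0], [0, 0, -0.05], 0.1],
    [[-0.1, -0.25, 0], [0, 0, -0.1], 0.1],
    [[-0.16, -0.4, 0], [0, 0, -0.15], 0.1],
    [[-0.23, -0.55, 0], [0, 0, -0.2], 0.1],
    [[-0.3, -0.7, 0], [0, 0, -0.25], 0.1],
    [[-0.37, -0.8, 0], [0, 0, -0.3], 0.1],
    [[-0.37, -0.87, 0], [0, 0, -0.33], 0.1],
    [[-0.37, -0.87, 0], [0, 0, -0.33], 0.1],
    [[-0.37, -0.87, 0], [0, 0, -0.33], 0.1]
  ]
}}

```text
time: 25.6
position: [0.4246, -0.3318, 0.101]
tcp_rot: [0.26, 0.31, 0.91, -0.089]
wrist_force: [0.5, 0.7, 0.1]
width: 0.253
finger_force: 8.0
```

```bash
python3 - <<'E'
from h import *
from bench import bot
s,f=wristframe(bot);p=s["position"];print(s["time"],p,s["joint_positions"].round(3),s["wrist_force"].round(2),s["width"],s["finger_force"])
M=Rot.from_quat(np.roll(s["tcp_rot"],-1)).as_matrix();print(M.round(3),"lean",np.degrees(np.arccos(-M[2,2])),"az",np.degrees(np.arctan2(M[1,2],M[0,2])),"y_z",M[2,1])
print(((np.array([.424,-.333,.046])-p)/.15).round(3))
g=cv2.cvtColor(cv2.GaussianBlur(f["frame"],(3,3),0),cv2.COLOR_BGR2HSV)
m=cv2.inRange(g,(5,118,50),(15,255,255));n,l,st,ce=cv2.connectedComponentsWithStats(m)
for i in range(1,n):
    if st[i,4]>150:print(st[i],ce[i].round(0))
# wedge & door check in scene/top
for nme in("scene","top"):
    f=bot.grab_frame(nme);pickle.dump(f,open(nme+"9.pkl","wb"))
E
```

```text
25.6 [ 0.42463307 -0.33179767  0.10102577] [-0.802 -0.302  2.353  0.149  0.544 -1.821] [0.52 0.73 0.07] 0.25321263101053165 8.002979096945637
[[-0.672  0.611  0.419]
 [ 0.519  0.792 -0.323]
 [-0.529  0.    -0.849]] lean 31.92145030385377 az -37.64019874403923 y_z 0.00026754134157530585
[-0.004 -0.008 -0.367]
[ 299  247   48   62 2379] [323. 278.]
[298 343  50  19 753] [322. 351.]
```

The stamp is unchanged in the grip. I'll lower it slowly to contact, at TCP z ≈ 0.044.

>>> {"api": "servo_tool", "payload": {
  "increments": [
    [[0, -0.01, -0.15], [0, 0, 0], 0.1],
    [[0, -0.01, -0.28], [0, 0, 0], 0.1],
    [[0, -0.01, -0.34], [0, 0, 0], 0.1],
    [[0, -0.01, -0.36], [0, 0, 0], 0.1],
    [[0, -0.01, -0.368], [0, 0, 0], 0.1],
    [[0, -0.01, -0.374], [0, 0, 0], 0.1],
    [[0, -0.01, -0.374], [0, 0, 0], 0.1],
    [[0, -0.01, -0.374], [0, 0, 0], 0.1]
  ]
}}

```text
time: 26.55
position: [0.4247, -0.334, 0.0459]
tcp_rot: [0.261, 0.311, 0.91, -0.089]
wrist_force: [-0.1, 0.2, -0.8]
width: 0.253
finger_force: 8.0
```

```bash
python3 - <<'E'
from bench import bot
for i in range(3):
    s=bot.observe();print(s["time"],s["position"],s["wrist_force"].round(2),s["ft_torque"].round(3),s["width"]);bot.grab_frame("wrist")
E
```

```text
26.55 [ 0.42472041 -0.33400664  0.0459162 ] [-0.07  0.19 -0.75] [ 0.201  0.123 -0.07 ] 0.2530505526875221
26.6 [ 0.42462391 -0.33393578  0.04577783] [ 0.28 -0.47 -0.33] [ 0.249  0.119 -0.033] 0.25343289001520586
26.65 [ 0.42457006 -0.333852    0.04564019] [-0.12 -0.72  1.04] [ 0.258  0.164 -0.025] 0.25367775831801814
```

>>> {"api": "servo_tool", "payload": {
  "increments": [
    [[0, 0, -0.004], [0, 0, 0], 0.1],
    [[0, 0, -0.007], [0, 0, 0], 0.1],
    [[0, 0, -0.01], [0, 0, 0], 0.1],
    [[0, 0, -0.01], [0, 0, 0], 0.1],
    [[0, 0, -0.01], [0, 0, 0], 0.1]
  ]
}}

```text
time: 27.2
position: [0.4246, -0.3338, 0.0439]
tcp_rot: [0.261, 0.311, 0.91, -0.089]
wrist_force: [-0.1, -0.3, 2.1]
width: 0.255
finger_force: 8.0
```

```bash
python3 - <<'E'
from bench import bot
for i in range(4):
    s=bot.observe();print(s["time"],s["position"],s["wrist_force"].round(2),s["ft_torque"].round(3),s["width"]);bot.grab_frame("wrist")
E
```

```text
27.2 [ 0.42458149 -0.33381572  0.04391361] [-0.06 -0.31  2.08] [ 0.214 -0.052  0.05 ] 0.25520044821491605
27.25 [ 0.42460629 -0.33381068  0.04392698] [0.72 0.21 2.11] [ 0.222 -0.081  0.003] 0.2531418064065642
27.3 [ 0.42458406 -0.33381667  0.04391468] [-0.21  0.35  1.97] [0.198 0.014 0.05 ] 0.2524196935214373
27.35 [ 0.42455836 -0.33380806  0.04390224] [0.36 0.98 3.64] [ 0.221 -0.075  0.032] 0.2515313398861202
```

There is about 2 N of contact, so the stamp is standing on the bat. I'll open gently and withdraw along the tool axis.

>>> {"api": "servo_tool", "payload": {
  "increments": [
    [[0, 0, 0], [0, 0, 0], 0.28],
    [[0, 0, 0], [0, 0, 0], 0.31],
    [[0, 0, 0], [0, 0, 0], 0.36],
    [[0, 0, 0], [0, 0, 0], 0.45],
    [[0, 0, 0], [0, 0, 0], 0.55],
    [[0, 0, 0], [0, 0, 0], 0.65],
    [[0, 0, 0], [0, 0, 0], 0.65],
    [[0, 0, 0], [0, 0, 0], 0.65],
    [[-0.05, 0.04, 0.1], [0, 0, 0], 0.65],
    [[-0.12, 0.1, 0.25], [0, 0, 0], 0.65],
    [[-0.22, 0.17, 0.45], [0, 0, 0], 0.65],
    [[-0.32, 0.25, 0.65], [0, 0, 0], 0.65],
    [[-0.32, 0.25, 0.65], [0, 0, 0], 0.65]
  ],
  "grip_force": 5
}}

```text
time: 28.7
position: [0.3775, -0.2975, 0.1476]
tcp_rot: [0.265, 0.31, 0.908, -0.092]
wrist_force: [0.3, -0.2, 0.8]
width: 0.651
finger_force: 0.0
```

```bash
python3 - <<'E'
from h import *
from bench import bot
s,f=wristframe(bot);print(s["time"],s["position"],s["wrist_force"].round(1),s["width"])
g=cv2.cvtColor(cv2.GaussianBlur(f["frame"],(3,3),0),cv2.COLOR_BGR2HSV)
m=cv2.inRange(g,(5,118,50),(15,255,255));n,l,st,ce=cv2.connectedComponentsWithStats(m)
for i in range(1,n):
    if st[i,4]>60:print("wrist",st[i],ce[i].round(0))
print("expected base/top",proj(f,(.4255,-.3345,.015)),proj(f,(.4255,-.3345,.069)))
# scene: stamp on bat, wedge, door vs. earlier
sc=bot.grab_frame("scene");tp=bot.grab_frame("top")
print("scene stamp exp",proj(sc,[(.4255,-.3345,.015),(.4255,-.3345,.069)]))
st,ce,l=seg(sc,(240,120,300,190));print(st,ce)
for nme,f in(("scene",sc),("top",tp)):
    g=cv2.cvtColor(f["frame"],cv2.COLOR_BGR2HSV)
    a=D[nme]["frame"].astype(int);b=f["frame"].astype(int)
    for obj,X in(("jar",(.466,.337,.05)),("cup",(.609,.308,.05))):
        u,v=proj(f,X)[0].astype(int);d=np.abs(a-b)[v-12:v+12,u-12:u+12];print(nme,obj,(u,v),"mean diff",d.mean().round(1))
    m=cv2.inRange(g,(20,150,60),(30,255,255));n,l,st,ce=cv2.connectedComponentsWithStats(m)
    u,v=proj(f,(.427,.15,.02))[0];print(nme,"wedge exp",u,v,[ (st[i].tolist(),ce[i].round(0).tolist()) for i in range(1,n) if st[i,4]>25 and np.hypot(*(ce[i]-[u,v]))<40])
    cv2.imwrite(f"pics/{nme}_end.png",f["frame"])
E
```

```text
28.7 [ 0.37747806 -0.29752453  0.14759667] [ 0.3 -0.2  0.8] 0.6511185311765142
wrist [ 309  205   30   63 1471] [323. 236.]
expected base/top [[322.99772847 213.25537   ]] [[322.8945876  260.81936548]]
scene stamp exp [[264.61299861 161.04164409]
 [262.81545001 148.79967943]]
[260 148   9  16 105] [263.58095238 155.74285714]
scene jar (np.int64(449), np.int64(315)) mean diff 3.5
scene cup (np.int64(401), np.int64(349)) mean diff 3.8
scene wedge exp 397.42044418948166 263.3065286448041 [([379, 245, 23, 23, 243], [389.0, 256.0]), ([413, 278, 11, 11, 29], [418.0, 283.0])]
top jar (np.int64(190), np.int64(294)) mean diff 11.4
top cup (np.int64(201), np.int64(246)) mean diff 19.4
top wedge exp 271.6425246984477 305.70895590096507 [([249, 292, 44, 28, 853], [272.0, 306.0])]
```

The stamp stands upright where expected. Before handing in, I'll check the cup (top-view difference 19) and the door's stability between frames.

```bash
python3 - <<'E'
from h import *
t0=D["top"];T=cv2.imread("pics/top_end.png");S=cv2.imread("pics/scene_end.png")
print("door top edge px",proj(t0,[(.555,.2,.23),(.275,.205,.23),(.275,.217,.01),(.555,.212,.01)]).round(0).tolist())
for n,(u0,v0,u1,v1) in dict(jar=(174,280,206,314),cup=(186,232,216,272)).items():
    r=cv2.matchTemplate(T[v0-12:v1+12,u0-12:u1+12],t0["frame"][v0:v1,u0:u1],cv2.TM_CCOEFF_NORMED);print("top",n,cv2.minMaxLoc(r)[1::2])
for n,(u0,v0,u1,v1) in dict(jar=(436,304,464,336),cup=(393,330,420,346)).items():
    r=cv2.matchTemplate(S[v0-12:v1+12,u0-12:u1+12],D["scene"]["frame"][v0:v1,u0:u1],cv2.TM_CCOEFF_NORMED);print("scene",n,cv2.minMaxLoc(r)[1::2])
for nme,E_ in(("scene",S),("top",T)):
    b=pickle.load(open(nme+"9.pkl","rb"))["frame"]
    u,v=proj(D[nme],(.41,.19,.1))[0].astype(int);print(nme,"door/wedge drift diff",np.abs(b.astype(int)-E_)[v-45:v+45,u-45:u+45].mean().round(2))
E
```

```text
door top edge px [[238.0, 210.0], [243.0, 318.0], [248.0, 369.0], [243.0, 268.0]]
top jar (0.9988439083099365, (12, 12))
top cup (0.9963890910148621, (12, 12))
scene jar (0.9967923164367676, (12, 12))
scene cup (0.9986785650253296, (12, 12))
scene door/wedge drift diff 2.95
top door/wedge drift diff 24.55
```

Neither the jar nor the cup has moved, and the scene view shows no drift of the door or wedge. I'm handing the job in.

```bash
python3 -c "
from bench import bot
print(bot.finish_job())"
```

```text
the job is handed in; nothing more can be done
None
```

I handed the job in at about 29 s. The wedge alone holds the door open, about square to the front. The stamp stands upright on the empty bat. The jar and cup did not move in the camera checks.

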